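Close the snap seam of a full shipping case

TASK

Take the red seam stylus from its wooden stand, set its ball tip on the orange pad of the blue case's lid, and draw it slowly (a few centimetres a second) along the curved seam in one stroke, with the tip pressed gently down and never lifted clear, so that the five yellow tabs snap flush one after another, from the orange pad to the last. Then stand the stylus back in its stand. Touch the case with the stylus only, and leave the bin, the carton and the tape roll where they are.

Things in the scene. Friction and masses are not known exactly. Their poses are not given: they have to be found in the camera images.
- case: Blue plastic shipping case, fixed to the bench, 190 x 290 x 75 mm (x, y, z) under its grey lid; origin at the centre of its underside, z up. The seam runs across the lid from the +y end to the -y end. With the lid fully down its top lies 81 mm above the bench, the orange pad and the shut tabs 90 mm.
- lid_hinge (a point): Centre of the lid's hinge axis (along the case's x), 145 mm towards the case's -y end, 75 mm above the bench. The lid rests on full contents: it stands open by an unknown, unmeasured angle of 0 to 0.11 rad, rising towards the orange pad, and will not go down further. Its height has to be felt.
- seam_pad (a point): Point on the seam's centre line, fixed to the case, at the height which the tabs' top faces (shut) would have if the lid were fully down. Centre of the orange landing pad (29 mm along the seam, 26 mm wide, flush with shut tabs) where the stroke starts. The real surface stands up to 26 mm higher (lid angle x distance from the hinge, not measured) and up to 3 mm nearer the hinge.
- seam_0 (a point): Point on the seam's centre line, fixed to the case, at the height which the tabs' top faces (shut) would have if the lid were fully down. Hinge end of tab 1, at the edge of the orange pad. The real surface stands up to 26 mm higher (lid angle x distance from the hinge, not measured) and up to 3 mm nearer the hinge.
- seam_1 (a point): Point on the seam's centre line, fixed to the case, at the height which the tabs' top faces (shut) would have if the lid were fully down. Free end of tab 1 and hinge end of tab 2; the seam turns 12 degrees here. The real surface stands up to 26 mm higher (lid angle x distance from the hinge, not measured) and up to 3 mm nearer the hinge.
- seam_2 (a point): Point on the seam's centre line, fixed to the case, at the height which the tabs' top faces (shut) would have if the lid were fully down. Free end of tab 2 and hinge end of tab 3; the seam turns 12 degrees here. The real surface stands up to 26 mm higher (lid angle x distance from the hinge, not measured) and up to 3 mm nearer the hinge.
- seam_3 (a point): Point on the seam's centre line, fixed to the case, at the height which the tabs' top faces (shut) would have if the lid were fully down. Free end of tab 3 and hinge end of tab 4; the seam turns 12 degrees here. The real surface stands up to 26 mm higher (lid angle x distance from the hinge, not measured) and up to 3 mm nearer the hinge.
- seam_4 (a point): Point on the seam's centre line, fixed to the case, at the height which the tabs' top faces (shut) would have if the lid were fully down. Free end of tab 4 and hinge end of tab 5; the seam turns 12 degrees here. The real surface stands up to 26 mm higher (lid angle x distance from the hinge, not measured) and up to 3 mm nearer the hinge.
- seam_5 (a point): Point on the seam's centre line, fixed to the case, at the height which the tabs' top faces (shut) would have if the lid were fully down. Free end of tab 5; beyond it a flush black pad goes on for 24 mm. The real surface stands up to 26 mm higher (lid angle x distance from the hinge, not measured) and up to 3 mm nearer the hinge.
- tab1 (a joint): Yellow snap tab number 1 of 5 from the orange pad along the seam: 31 mm long, 22 mm wide, 5 mm thick, hinged with friction across its end nearer the orange pad, free end lifted. Angle in rad: 0 shut flush with the orange pad, 0.16 to 0.24 at the start; it stays where it is pushed; shutting takes up to about 0.05 N m about its hinge.
- tab2 (a joint): Yellow snap tab number 2 of 5 from the orange pad along the seam: 31 mm long, 22 mm wide, 5 mm thick, hinged with friction across its end nearer the orange pad, free end lifted. Angle in rad: 0 shut flush with the orange pad, 0.16 to 0.24 at the start; it stays where it is pushed; shutting takes up to about 0.05 N m about its hinge.
- tab3 (a joint): Yellow snap tab number 3 of 5 from the orange pad along the seam: 31 mm long, 22 mm wide, 5 mm thick, hinged with friction across its end nearer the orange pad, free end lifted. Angle in rad: 0 shut flush with the orange pad, 0.16 to 0.24 at the start; it stays where it is pushed; shutting takes up to about 0.05 N m about its hinge.
- tab4 (a joint): Yellow snap tab number 4 of 5 from the orange pad along the seam: 31 mm long, 22 mm wide, 5 mm thick, hinged with friction across its end nearer the orange pad, free end lifted. Angle in rad: 0 shut flush with the orange pad, 0.16 to 0.24 at the start; it stays where it is pushed; shutting takes up to about 0.05 N m about its hinge.
- tab5 (a joint): Yellow snap tab number 5 of 5 from the orange pad along the seam: 31 mm long, 22 mm wide, 5 mm thick, hinged with friction across its end nearer the orange pad, free end lifted. Angle in rad: 0 shut flush with the orange pad, 0.16 to 0.24 at the start; it stays where it is pushed; shutting takes up to about 0.05 N m about its hinge.
- stylus: Seam stylus, 112 mm long, 0.12 kg, upright in its stand. Origin at the bottom of its steel ball tip (12 mm diameter), z up along the tool. Shank 12 mm diameter up to 50 mm; black collar 40 mm diameter from 50 to 56 mm; red square handle 24 x 24 mm (sides along its x and y) from 56 to 112 mm. Fingers gripping just above the collar can push on it.
- stylus_tip (a point): Bottom of the stylus' ball tip (the stylus' origin).
- stand: Fixed wooden block 80 x 80 x 56 mm, origin at the centre of its underside, with an upright through hole 25 mm in diameter at its centre. The stylus stands in it with its collar resting on the top face, tip 6 mm above the bench.
- stand_hole0 (a point): Centre of the hole's mouth, on the stand's top face, 56 mm above the bench.
- bin: Bystander: loose blue bin 110 x 150 x 60 mm with parts; origin at the centre of its underside.
- carton: Bystander: loose white product carton 80 x 130 x 70 mm; origin at the centre of its underside.
- tape_roll: Bystander: loose amber roll of tape lying flat, 100 mm diameter, 48 mm high; origin at the centre of its underside.

How it is judged:
By the outcome, as a careful person would: the job done as asked, in the order asked, and still so for the second after the job is handed in, with the robot touching nothing.
It also fails if it takes over 70 s, if anything falls off the work surface, if the arm or the gripper's body presses on something with over 40 N, if the wrist force passes 120 N, or if a joint passes its speed limit or range.

ROBOT

A 6-joint arm with a two-finger parallel gripper is mounted at the origin on the work surface. World frame = base frame: x ahead of the robot, y to its left, z up, the work surface at z = 0. Lengths are in mm, angles in rad, forces in N, time in s.
With the tool pointing down it reaches from about 250 to 800 mm from the base axis. Payload 3.9 kg.
Tool frame: the origin (TCP) lies on the centre line of the jaws, within the pads' length; the fingertips stand 22 mm ahead of it and the grasp point (between the pads) lies 3 mm ahead of it; z points along the fingers, y is the line along which they close (so a half turn about z gives the same grasp; the last joint's range is limited). The gripper opens to 85 mm and grips with 20 to 120 N. Pads are 22 mm wide; open, the fingers measure 114 mm over their backs; the gripper's body (76 mm by 85 mm) begins 54 mm behind the grasp point. The pads swing forward as they close: fully open they stand 13 mm farther back than shut.
Start: joints at [1.152, 0.26, -0.138, 1.173, 0, 1.571], TCP at [213.493, 479.621, 253.304] pointing down, gripper open.
Joint ranges: [-2.78, 2.78], [-0.83, 1.72], [-1.28, 1.37], [-1.9, 2.12], [-1.57, 1.48], [-3.14, 3.14]. Speed limits (rad/s): [2.57, 2.57, 3.14, 3.14, 3.14, 3.14].

INTERFACE

Orientations are given as a unit quaternion [x, y, z, w].
In Python, from plant import arm gives the robot as it stands.
- The arm moves only by the tool play_rows, never from a script. Its argument "targets" is a list that holds one entry, the list of rows, each a list of 6 numbers: the shift along the tool's x, y, z in units of 40 mm (1.0 is 40 mm), then the turn, a rotation vector about the tool's x, y, z in units of 5 degrees (1.0 is 5 degrees). In form: [[[dx, dy, dz, rx, ry, rz], ...]]. A call has exactly 10 rows; each row is the pose to reach, as a shift and turn from the pose commanded when the call began, along the tool's axes at that moment; what a row does not reach only later rows make up. A row lasts 1/12 s, in which the tool goes at most 41.7 mm and 7.16 degrees, less where a joint would pass 70% of its speed; a pose out of reach is approached as far as the arm can. A call with a gripper value outside its range is refused whole. "grip" is the opening, from 0 (shut) to 1 (fully open), set as the call begins (left out, the last holds). The fingers move at their own pace and stop on an object; "grip_force" is the grip in N (left out, the last holds). Time passes only in rows, so rows that repeat a pose let the fingers close, or fill a call up. It gives the time, the measured TCP pose, the force, the opening and the grip force at its end, in the units of the state.
- arm.observe(): the state, without advancing time (a new reading comes with each control period).
- arm.get_image(name): name is "scene" or "top"; returns a dict with "frame" (420x560x3 uint8, red, green, blue), "vertical_fov" (degrees; the focal length in pixels is half the picture's height over the tangent of half this angle, whatever the lens; pixels are square), "cx", "cy" (the principal point, pixels), "D" ([k1, k2, p1, p2, k3] as OpenCV has them; the pictures are not rectified), "xyz" and "rotation" of the camera in the world. Camera axes: x right, y up, looking along -z (the intrinsics and any distortion apply to the point x, -y, -z); pixel columns grow to the right and rows downward; lengths in mm; the calibration is good to about 2 mm. A picture is of the moment at which its call begins. There is no depth.
- arm.sign_off(): hands the job in; it is judged then, once.
The state is a dict: "clock": time; "q": joint angles; "joint_vel": joint speeds; "joint_efforts": joint torques, N m; "eef_pos": TCP position; "ee_rot": TCP orientation; "force": force on the tool from outside, world axes, zero at the start; "wrist_torque": the same for the moment, N m; "width": finger opening in mm; "finger_force": force on a finger pad.
Only numpy, scipy, OpenCV 4.12 (cv2) and the standard library are available. Lean on these libraries where they do the work, as an engineer would, in place of code of your own. Each camera call takes 0.05 s, during which the arm holds its last target. There are 200 camera calls.

## Working session

There is one attempt and no reset: what is moved stays moved. The work goes in short steps, Python scripts to look and compute and a tool call to move; the robot and the scene stay as the last step left them, time stands still between calls to the robot, and variables do not carry over. Pictures are saved under pics/ and viewed, at most 10 in all, crops included, and the job is handed in when it is done.

Besides the shell and the picture viewer there is one more tool, called after "Emit:" as name([rows], argument=value, ...), one row to a line, values as JSON. play_rows: Moves the arm, as the interface text tells. Its arguments: {"type":"object","properties":{"targets":{"type":"array"},"grip":{"type":"number"},"grip_force":{"type":"number"}},"required":["targets"]}

```bash
mkdir -p pics; ls; python3 - <<'E'
from plant import arm
import cv2
print(arm.observe())
for n in("scene","top"):
    d=arm.get_image(n); cv2.imwrite(f"pics/{n}0.png",d["frame"][:,:,::-1]); print({k:v for k,v in d.items() if k!="frame"})
E
```

```text
pics
{'clock': 0.0, 'q': array([ 1.15199616e+00,  2.60703333e-01, -1.39389878e-01,  1.17268353e+00,
       -5.81771241e-06,  1.57075375e+00]), 'joint_vel': array([-0.00044653, -0.00037312,  0.0001033 ,  0.00024   ,  0.00014863,
        0.00172469]), 'joint_efforts': array([ 1.14517261e-04, -4.05679822e+01,  2.53922188e+01,  1.88972836e-02,
       -3.48169606e-04, -5.68349975e-06]), 'eef_pos': array([213.24008169, 479.0424601 , 252.44685022]), 'ee_rot': array([ 2.07852193e-01,  9.78159744e-01, -9.69177951e-04, -2.03012931e-04]), 'force': array([ 0.19201907,  0.75249238, -0.05080096]), 'wrist_torque': array([ 0.02887326,  0.01343284, -0.02577889]), 'finger_force': 0.0, 'width': 85.32266638113525}
{'vertical_fov': 45.89649152094577, 'cx': 276.85139031776094, 'cy': 205.88417820259457, 'D': array([-0.17341506,  0.        ,  0.        ,  0.        ,  0.        ]), 'xyz': array([1043.19145685,  727.30110027, 1064.01076031]), 'rotation': array([0.09864017, 0.33200583, 0.89792363, 0.27161627])}
{'vertical_fov': 56.98344641643527, 'cx': 278.7091331633148, 'cy': 207.185081883194, 'D': array([-0.01673093,  0.        ,  0.        ,  0.        ,  0.        ]), 'xyz': array([411.92893321,  -5.29895715, 955.1690182 ]), 'rotation': array([ 0.06978875, -0.06801989, -0.70312177,  0.70435972])}
```

View pics/scene0.png

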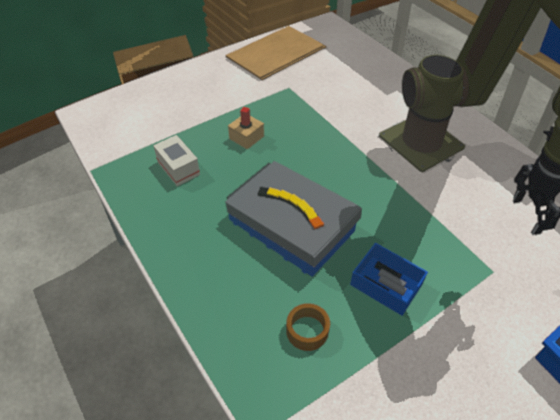

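View pics/top0.png

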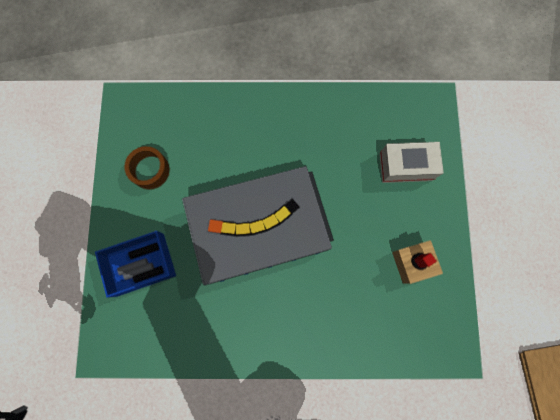

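The scene shows the case with its orange pad at (318,222) and the stylus at (245,118). In the top view the pad is at (215,226), the black end pad at (292,206), the stylus handle at (428,260) and the stand at (418,262). I'll zoom in on both.

```bash
cat > h.py <<'E'
import numpy as np, cv2
from scipy.spatial.transform import Rotation as R
def cam(d):
    f=210/np.tan(np.radians(d["vertical_fov"])/2)
    K=np.array([[f,0,d["cx"]],[0,f,d["cy"]],[0,0,1]]); return K,np.array(d["D"]),R.from_quat(d["rotation"]),np.array(d["xyz"])
def proj(d,P):
    K,D,r,t=cam(d); p=r.inv().apply(np.atleast_2d(P)-t)*[1,-1,-1]
    return cv2.projectPoints(p,np.zeros(3),np.zeros(3),K,D)[0][:,0]
def ray(d,uv):
    K,D,r,t=cam(d); n=cv2.undistortPoints(np.float64(uv).reshape(-1,1,2),K,D)[:,0]
    return t,r.apply(np.c_[n[:,0],-n[:,1],-np.ones(len(n))])
def onz(d,uv,z):
    t,v=ray(d,uv); return t+v*((z-t[2])/v[:,2])[:,None]
def tri(ds,uvs):
    A=np.zeros((3,3));b=np.zeros(3)
    for d,uv in zip(ds,uvs):
        t,v=ray(d,uv);v=v[0]/np.linalg.norm(v[0]);M=np.eye(3)-np.outer(v,v);A+=M;b+=M@t
    return np.linalg.solve(A,b)
E
python3 - <<'E'
from h import *; from plant import arm
import pickle
ds=[arm.get_image(n) for n in("scene","top")]; pickle.dump(ds,open("d0.pkl","wb"))
c=[]
for d,(u,v,w,h) in((ds[0],(220,155,150,110)),(ds[1],(180,160,150,110)),(ds[0],(215,95,75,55)),(ds[1],(385,230,75,55))):
    c.append(cv2.resize(d["frame"][v:v+h,u:u+w,::-1],(400,293),interpolation=cv2.INTER_CUBIC))
cv2.imwrite("pics/crop.png",np.vstack([np.hstack(c[:2]),np.hstack(c[2:])]))
for n,d in zip("st",ds):
    hsv=cv2.cvtColor(d["frame"],cv2.COLOR_RGB2HSV)
    for k,lo,hi in(("red",(0,150,60),(4,255,255)),("orange",(5,190,150),(16,255,255)),("yellow",(20,150,120),(32,255,255))):
        m=cv2.inRange(hsv,lo,hi);N,l,s,ce=cv2.connectedComponentsWithStats(m)
        for i in range(1,N):
            if s[i,4]>25: print(n,k,s[i],ce[i].round(1))
E
```

```text
s red [241 108   8   5  27] [244.8 109.7]
s orange [310 217  13  10  79] [316.  221.7]
s yellow [267 188  50  31 406] [293.8 201.2]
t red [420 254  16  12 115] [428.2 259.4]
t orange [209 220  14  12 134] [215.2 225.7]
t yellow [221 206  69  28 669] [255.7 223.5]
```

View pics/crop.png

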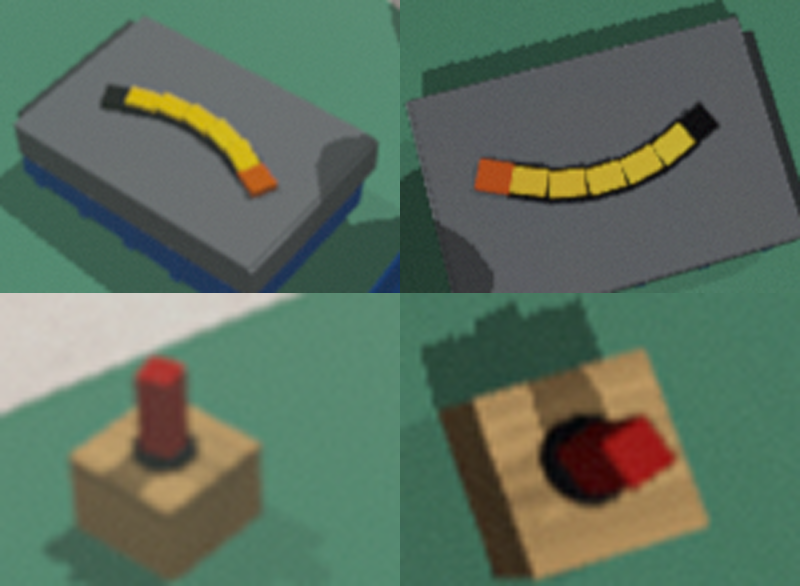

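```bash
cat > fit.py <<'E'
from h import *
import pickle
from scipy.optimize import least_squares, minimize
ds=pickle.load(open("d0.pkl","rb"))
S=np.array([[314.5,257],[226.8,202.6],[273.6,161.8],[361.8,208.6]]);T=np.array([[183.8,197.5],[306.8,166.8],[331,249],[205,284]])
C=np.array([tri(ds,[S[i],T[i]]) for i in range(4)]); print("lid corners",C.round(1))
sg=np.array([[1,1],[1,-1],[-1,-1],[-1,1]])
def lid(p):
    x,y,w,th,hx,hy=p[:6]; l=np.c_[sg*[hx,hy],np.full(4,81.)]; l[:,2]+=np.tan(th)*(l[:,1]+145)
    return l@np.array([[np.cos(w),np.sin(w),0],[-np.sin(w),np.cos(w),0],[0,0,1]])+[x,y,0]
f=lambda p: np.r_[(proj(ds[0],lid(p))-S).ravel(),(proj(ds[1],lid(p))-T).ravel(),(p[3]-.05)/.05,(p[4:]-[96,146])/2]
m=C.mean(0)
s=least_squares(f,[m[0],m[1],.25,.05,96,146]);print("case",s.x.round(3),"res",s.fun.round(1)); cp=s.x
def seam(q):  # x0,y0,heading,theta,tabang,turn sign fixed
    x0,y0,h,th,ta=q; hy=np.array([np.cos(cp[2]),np.sin(cp[2])]); n=np.array([-np.sin(cp[2]),np.cos(cp[2])])
    hinge=np.array(cp[:2])-145*n
    z=lambda P:90+th*((P-hinge)@n)
    polys=[];pts=[];P=np.array([x0,y0])
    def quad(a,L,W,P,up):
        u=np.array([np.cos(a),np.sin(a)]);v=np.array([-u[1],u[0]])
        c=[P+v*W/2,P-v*W/2,P+u*L-v*W/2,P+u*L+v*W/2]
        return np.array([[*k,z(k)+(up if i>1 else 0)] for i,k in enumerate(c)])
    u=np.array([np.cos(h),np.sin(h)])
    ora=quad(h,29,26,P-29*u,0);pts.append(P-14.5*u);pts.append(P.copy());a=h;tabs=[]
    for i in range(5):
        tabs.append(quad(a,31,22,P,31*np.sin(ta)));P=P+31*np.array([np.cos(a),np.sin(a)]);pts.append(P.copy());a+=q_turn
    pts.append(P+24*np.array([np.cos(a-q_turn),np.sin(a-q_turn)]))
    return ora,tabs,np.array([[*k,z(k)] for k in pts])
q_turn=np.radians(12)
def soft(d,polys,k=8):
    im=np.zeros((420*k,560*k),np.uint8)
    for p in polys: cv2.fillPoly(im,[np.round((proj(d,p)+.5)*k-.5).astype(np.int32)],255)
    return cv2.resize(im,(560,420),interpolation=cv2.INTER_AREA)/255.
sat=[]
for d in ds:
    F=d["frame"].astype(float); o=np.clip((F[:,:,0]-F[:,:,2]-40)/110,0,1)   # red-blue : orange+yellow
    g=F[:,:,1]/np.maximum(F[:,:,0],1); mk=np.zeros(o.shape)
    c=(slice(180,235),slice(255,335)) if d is ds[0] else (slice(195,242),slice(200,300))
    mk[c]=1; sat.append((o*mk,(o*mk)*(g<.6),c))
def cost(q):
    ora,tabs,_=seam(q);e=0
    for d,(a,b,c) in zip(ds,sat):
        e+=((soft(d,[ora]+tabs)-a)[c]**2).sum()+((soft(d,[ora])-b)[c]**2).sum()
    return e+((q[4]-.2)/.04)**2*3
if __name__=="__main__":
    pc=tri(ds,[(316,221.7),(215.2,225.7)]);print("pad",pc)
    best=None
    yc=tri(ds,[(293.8,201.2),(255.7,223.5)])
    h0=np.arctan2(*(yc-pc)[1::-1])-.3
    for tn in(12,-12):
        q_turn=np.radians(tn); h1=h0+.3-np.sign(tn)*.35
        q=np.array([pc[0]+14*np.cos(h1),pc[1]+14*np.sin(h1),h1,.06,.2])
        r=minimize(cost,q,method="Nelder-Mead",options=dict(initial_simplex=np.vstack([q]+[q+np.eye(5)[i]*[6,6,.15,.04,.04][i] for i in range(5)]),maxiter=220))
        print(tn,r.fun,r.x.round(3)); 
        if best is None or r.fun<best[0]: best=(r.fun,seam(r.x)[2],r.x)
    print(best[1].round(1)); pickle.dump(best,open("seam.pkl","wb"))
    # stylus
    print("handle top tri",tri(ds,[(245.4,109.4),(430,259.8)]).round(1))
    F=ds[1]["frame"].astype(int); m=((F[:,:,0]>130)&(F[:,:,1]<60)&(F[:,:,2]<60)).astype(np.uint8);m[:, :400]=0
    pts=cv2.findNonZero(m); r=cv2.minAreaRect(pts); print(r, onz(ds[1],[r[0]],118)); b=onz(ds[1],cv2.boxPoints(r),118);print(b.round(1))
    for a,bb in zip(b,np.roll(b,-1,0)): print(np.degrees(np.arctan2(*(bb-a)[1::-1])),np.linalg.norm(bb-a))
    # stand top corners crop -> px
    st=np.array([(475,398),(645,349),(708,522),(535,578)])-[400,293]; st=st/5.3333+[385,230]; w=onz(ds[1],st,56);print("stand",w.round(1),w.mean(0).round(1))
    print("stand scene",onz(ds[0],[[215+166/5.333,95+163/5.333]],56))
E
time python3 fit.py
```

```text
lid corners [[ 602.7  215.5   93.8]
 [ 682.3  -67.4   71.3]
 [ 491.  -123.6   70.8]
 [ 409.2  160.1   89.5]]
case [5.46539e+02 4.74660e+01 2.80000e-01 3.90000e-02 9.90770e+01 1.45877e+02] res [-0.7 -0.1 -0.9 -2.3  1.1 -1.7 -1.2 -0.3 -0.4  1.4 -1.5 -0.1 -0.5 -1.2
 -0.9 -0.2 -0.2  1.5 -0.1]
pad [538.47477071 138.19157624 102.54530188]
12 50.77396463048067 [ 5.36066e+02  1.23638e+02 -1.71700e+00  4.70000e-02  1.83000e-01]
-12 911.2701718472281 [ 5.37406e+02  1.24282e+02 -1.57300e+00  5.50000e-02  2.82000e-01]
[[538.2 138.  101.1]
 [536.1 123.6 100.5]
 [531.5  93.   99.1]
 [533.5  62.   97.7]
 [541.8  32.2  96.2]
 [556.2   4.7  94.8]
 [576.  -19.2  93.5]
 [591.3 -37.7  92.4]]
handle top tri [ 461.8 -329.8  112.6]
((429.230712890625, 259.34613037109375), (9.707253456115723, 8.875203132629395), 56.3099365234375) [[ 463.49918653 -327.2449562   118.        ]]
[[ 466.9 -313.7  118. ]
 [ 477.4 -330.4  118. ]
 [ 460.1 -340.8  118. ]
 [ 449.6 -324.1  118. ]]
-57.716568375235 19.794595115569745
-149.0603287772651 20.187313637085072
122.13122261645941 19.71871451843281
31.152256971176307 20.133301869010946
stand [[ 489.6 -282.4   56. ]
 [ 511.  -358.2   56. ]
 [ 436.3 -380.1   56. ]
 [ 412.6 -303.8   56. ]] [ 462.4 -331.1   56. ]
stand scene [[ 466.25375727 -320.62208466   56.        ]]
real	0m22.788s
user	0m19.740s
sys	0m2.410s
```

The seam model fits both views well, with a lid angle of about 0.047. The stylus is at about (462.5, -329) with its sides at 31° and 121°. I'll move towards the stylus.

Emit:
play_rows([
  [[-0.28,-0.32,0.03,0,0,0.15],[-0.7,-0.8,0.07,0,0,0.4],[-1.25,-1.43,0.12,0,0,0.7],[-1.8,-2.07,0.17,0,0,1.0],[-2.4,-2.75,0.23,0,0,1.3],[-3.0,-3.45,0.29,0,0,1.7],[-3.65,-4.2,0.35,0,0,2.0],[-4.3,-4.95,0.41,0,0,2.3],[-4.95,-5.7,0.47,0,0,2.7],[-5.56,-6.37,0.53,0,0,3.0]],
], grip=1)

```text
clock: 1.03
eef_pos: [312.8, 154.3, 232.0]
ee_rot: [0.334, 0.942, -0.0, 0.0]
force: [0.4, -0.1, -0.1]
width: 85.5
finger_force: 0.0
```

```bash
cat >> h.py <<'E'
def units(o,target,yaw_y=None):
    r=R.from_quat(o["ee_rot"]); d=r.inv().apply(np.array(target)-o["eef_pos"])/40
    y=r.as_matrix()[:,1]; a=np.degrees(np.arctan2(y[1],y[0]))
    print("t",round(float(o["clock"]),2),"pos",o["eef_pos"].round(1),"y-ang",a.round(2),"zaxis",r.as_matrix()[:,2].round(4),"F",o["force"].round(2),"w",round(float(o["width"]),1),"q6",o["q"][5].round(2))
    print("units",d.round(3),"rz",None if yaw_y is None else round((a-yaw_y)/5,3))
E
python3 - <<'E'
from h import *; from plant import arm
units(arm.observe(),[462.5,-329,200],31)
E
```

```text
t 1.03 pos [312.8 154.3 232. ] y-ang 50.94 zaxis [ 3.e-04 -2.e-04 -1.e+00] F [ 0.45 -0.05 -0.06] w 85.5 q6 1.14
units [-10.521  -7.024   0.804] rz 3.988
```

Emit:
play_rows([
  [[-0.7,-0.47,0.05,0,0,0.27],[-1.5,-1.0,0.11,0,0,0.57],[-2.3,-1.53,0.17,0,0,0.87],[-3.1,-2.07,0.24,0,0,1.17],[-3.9,-2.6,0.3,0,0,1.48],[-4.7,-3.14,0.36,0,0,1.78],[-5.5,-3.67,0.42,0,0,2.08],[-6.3,-4.2,0.48,0,0,2.39],[-7.1,-4.74,0.54,0,0,2.69],[-7.9,-5.27,0.6,0,0,3.0]],
])

```text
clock: 1.87
eef_pos: [426.0, -208.4, 207.9]
ee_rot: [0.455, 0.891, 0.0, -0.0]
force: [0.5, 0.9, -0.5]
width: 85.4
finger_force: 0.0
```

```bash
python3 - <<'E'
from h import *; from plant import arm
units(arm.observe(),[462.5,-329,200],31)
E
```

```text
t 1.87 pos [ 426.  -208.4  207.9] y-ang 35.89 zaxis [ 0.e+00  2.e-04 -1.e+00] F [ 0.49  0.94 -0.47] w 85.4 q6 0.49
units [-2.979 -1.028  0.196] rz 0.977
```

Emit:
play_rows([
  [[-0.7,-0.25,0.05,0,0,0.25],[-1.3,-0.45,0.1,0,0,0.5],[-1.9,-0.65,0.15,0,0,0.7],[-2.4,-0.82,0.18,0,0,0.85],[-2.75,-0.95,0.2,0,0,0.95],[-2.94,-1.02,0.2,0,0,0.98],[-2.94,-1.02,0.2,0,0,0.98],[-2.94,-1.02,0.2,0,0,0.98],[-2.94,-1.02,0.2,0,0,0.98],[-2.94,-1.02,0.2,0,0,0.98]],
])

```text
clock: 2.7
eef_pos: [461.8, -324.3, 200.3]
ee_rot: [0.491, 0.871, 0.0, -0.0]
force: [-0.0, -0.1, -0.3]
width: 85.2
finger_force: 0.0
```

```bash
python3 - <<'E'
from h import *; from plant import arm
o=arm.observe();units(o,[462.5,-329,200],31)
c=[]
for n in("scene","top"):
    d=arm.get_image(n); p=proj(d,[[462.5,-329,118],[462.5,-329,62],o["eef_pos"]+[0,0,-22]]); print(n,p.round(1))
    u,v=(p[0]-[50,37]).astype(int); print(u,v)
    c.append(cv2.resize(d["frame"][v:v+75,u:u+100,::-1],(400,300),interpolation=cv2.INTER_CUBIC))
cv2.imwrite("pics/ab.png",np.hstack(c))
E
```

```text
t 2.7 pos [ 461.8 -324.3  200.3] y-ang 31.17 zaxis [-3.e-04  5.e-04 -1.e+00] F [-0.02 -0.12 -0.27] w 85.2 q6 0.41
units [-0.11  -0.046  0.007] rz 0.033
scene [[244.8 108.1]
 [245.7 122.2]
 [244.8  92.7]]
194 71
top [[430.1 259.8]
 [420.8 261.3]
 [439.2 258.3]]
380 222
```

View pics/ab.png

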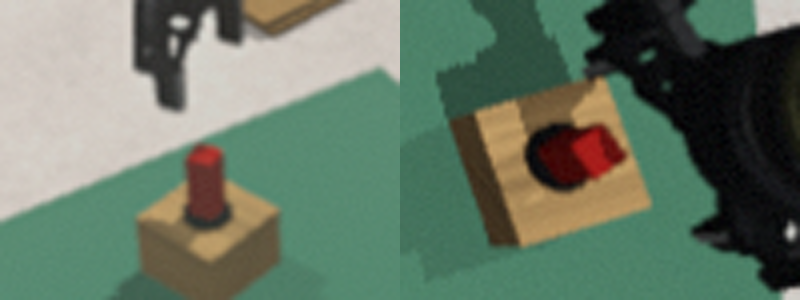

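The view confirms the stylus estimate to about 2 mm: handle top at (430,260), as predicted, with the fingers aligned to it. I'll descend and grip.

Emit:
play_rows([
  [[-0.1,-0.04,0.2,0,0,0],[-0.1,-0.04,0.55,0,0,0],[-0.1,-0.04,0.95,0,0,0],[-0.1,-0.04,1.35,0,0,0],[-0.1,-0.04,1.75,0,0,0],[-0.1,-0.04,2.15,0,0,0],[-0.1,-0.04,2.5,0,0,0],[-0.1,-0.04,2.72,0,0,0],[-0.1,-0.04,2.84,0,0,0],[-0.1,-0.04,2.84,0,0,0]],
])

```text
clock: 3.63
eef_pos: [462.2, -329.1, 85.3]
ee_rot: [0.492, 0.871, 0.0, -0.001]
force: [-0.6, -0.6, 0.1]
width: 85.4
finger_force: 0.0
```

Emit:
play_rows([
  [[0,0,0,0,0,0],[0,0,0,0,0,0],[0,0,0,0,0,0],[0,0,0,0,0,0],[0,0,0,0,0,0],[0,0,0,0,0,0],[0,0,0,0,0,0],[0,0,0,0,0,0],[0,0,0,0,0,0],[0,0,0,0,0,0]],
], grip=0, grip_force=70)

```text
clock: 4.47
eef_pos: [463.5, -330.0, 87.3]
ee_rot: [0.492, 0.871, -0.0, 0.001]
force: [1.6, -0.4, 6.2]
width: 23.2
finger_force: 69.0
```

```bash
python3 - <<'E'
from h import *; from plant import arm
o=arm.observe();units(o,[462.5,-329,190],31);print(o["finger_force"],o["wrist_torque"])
c=[]
for n in("scene","top"):
    d=arm.get_image(n); p=proj(d,[[462.5,-329,90]])
    u,v=(p[0]-[50,37]).astype(int); print(u,v)
    c.append(cv2.resize(d["frame"][v:v+75,u:u+100,::-1],(400,300),interpolation=cv2.INTER_CUBIC))
cv2.imwrite("pics/grip.png",np.hstack(c))
E
```

```text
t 4.47 pos [ 463.5 -330.    87.3] y-ang 31.11 zaxis [ 1.6e-03 -9.0e-04 -1.0e+00] F [ 1.56 -0.38  6.22] w 23.2 q6 0.41
units [ 0.031 -0.006 -2.567] rz 0.022
69.03302192687988 [ 0.1018969  -0.01036404  0.03753364]
195 78
375 223
```

View pics/grip.png

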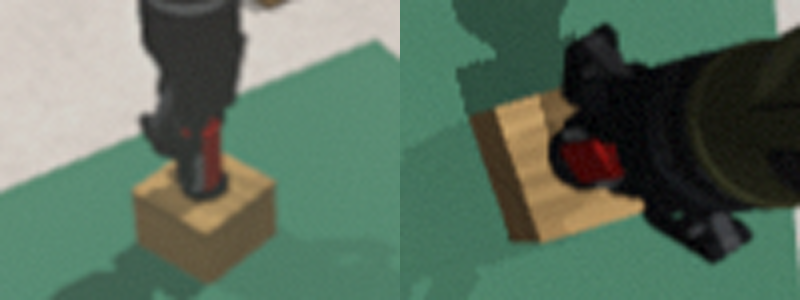

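The grip holds: the fingers are closed at 23.2 mm around the handle, just on the collar. I'll lift.

Emit:
play_rows([
  [[0,0,-0.1,0,0,0],[0,0,-0.35,0,0,0],[0,0,-0.7,0,0,0],[0,0,-1.1,0,0,0],[0,0,-1.5,0,0,0],[0,0,-1.9,0,0,0],[0,0,-2.3,0,0,0],[0,0,-2.65,0,0,0],[0,0,-2.9,0,0,0],[0,0,-3.0,0,0,0]],
])

```text
clock: 5.4
eef_pos: [463.2, -330.0, 208.3]
ee_rot: [0.492, 0.871, -0.0, 0.001]
force: [-0.2, 0.2, -1.1]
width: 23.3
finger_force: 68.5
```

```bash
python3 - <<'E'
from h import *; from plant import arm
o=arm.observe();units(o,[538.2,138,206],31)
E
```

```text
t 5.4 pos [ 463.2 -330.   208.3] y-ang 31.1 zaxis [ 0.0016 -0.0013 -1.    ] F [-0.17  0.22 -1.1 ] w 23.3 q6 0.41
units [9.051 7.649 0.045] rz 0.02
```

Emit:
play_rows([
  [[0.1,0.08,0,0,0,0],[0.4,0.34,0,0,0,0],[0.85,0.72,0,0,0,0],[1.35,1.14,0,0,0,0],[1.9,1.6,0,0,0,0],[2.45,2.07,0,0,0,0],[3.0,2.53,0,0,0,0],[3.55,3.0,0,0,0,0],[4.1,3.46,0,0,0,0],[4.65,3.93,0,0,0,0]],
])

```text
clock: 6.23
eef_pos: [500.2, -87.3, 205.4]
ee_rot: [0.492, 0.871, -0.0, -0.001]
force: [1.2, 0.3, -1.9]
width: 22.9
finger_force: 68.6
```

Emit:
play_rows([
  [[0.55,0.46,0,0,0,0],[1.1,0.93,0,0,0,0],[1.65,1.4,0,0,0,0],[2.2,1.86,0,0,0,0],[2.75,2.32,0,0,0,0],[3.3,2.79,0,0,0,0],[3.75,3.17,0,0,0,0],[4.1,3.47,0,0,0,0],[4.32,3.65,0,0,0,0],[4.4,3.72,0,0,0,0]],
])

```text
clock: 7.07
eef_pos: [537.2, 140.0, 205.4]
ee_rot: [0.491, 0.871, -0.001, -0.001]
force: [-0.5, -0.2, -0.5]
width: 23.4
finger_force: 68.7
```

```bash
python3 - <<'E'
from h import *; from plant import arm
import pickle
o=arm.observe();units(o,[538.2,138,190],31)
sm=pickle.load(open("seam.pkl","rb"))[1]
c=[]
for n in("scene","top"):
    d=arm.get_image(n); fr=d["frame"][:,:,::-1].copy()
    big=cv2.resize(fr,None,fx=4,fy=4,interpolation=cv2.INTER_CUBIC)
    for p in (proj(d,sm)*4+2): cv2.circle(big,tuple(p.astype(int)),2,(255,255,0),-1)
    R_=R.from_quat(o["ee_rot"]).as_matrix()[:,2]
    t=proj(d,o["eef_pos"]+81.3*R_)[0]; cv2.circle(big,tuple((t*4+2).astype(int)),3,(255,0,255),-1); print(n,t)
    u,v=(proj(d,sm)[3]-[50,37]).astype(int); c.append(big[v*4:v*4+300,u*4:u*4+400])
cv2.imwrite("pics/pad.png",np.hstack(c))
E
```

```text
t 7.07 pos [537.2 140.  205.4] y-ang 31.23 zaxis [-1.9e-03 -2.0e-04 -1.0e+00] F [-0.54 -0.21 -0.46] w 23.4 q6 1.28
units [-0.056 -0.003  0.386] rz 0.046
scene [317.52426431 216.41119271]
top [212.83470731 224.79825149]
```

View pics/pad.png

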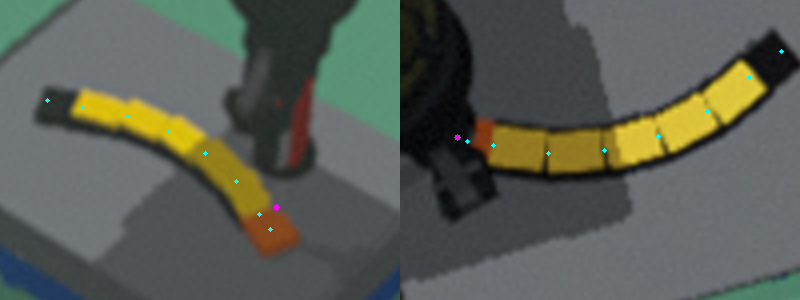

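The overlay shows the fitted seam points on the tabs' centre line in both views, to about 1 px, and the tip just behind the pad centre. I'll descend gently.

Emit:
play_rows([
  [[-0.02,0,0.05,0,0,0],[-0.05,0,0.13,0,0,0],[-0.05,0,0.22,0,0,0],[-0.05,0,0.3,0,0,0],[-0.05,0,0.36,0,0,0],[-0.05,0,0.4,0,0,0],[-0.05,0,0.42,0,0,0],[-0.05,0,0.44,0,0,0],[-0.05,0,0.45,0,0,0],[-0.05,0,0.45,0,0,0]],
])

```text
clock: 8.0
eef_pos: [538.9, 136.8, 188.5]
ee_rot: [0.492, 0.871, 0.0, 0.0]
force: [0.1, 0.3, -1.4]
width: 23.5
finger_force: 68.7
```

Emit:
play_rows([
  [[0,0,0.01,0,0,0],[0,0,0.02,0,0,0],[0,0,0.03,0,0,0],[0,0,0.04,0,0,0],[0,0,0.05,0,0,0],[0,0,0.06,0,0,0],[0,0,0.07,0,0,0],[0,0,0.08,0,0,0],[0,0,0.08,0,0,0],[0,0,0.08,0,0,0]],
])

```text
clock: 8.83
eef_pos: [539.0, 136.7, 186.6]
ee_rot: [0.492, 0.871, 0.0, 0.0]
force: [-2.2, 0.3, 7.8]
width: 23.3
finger_force: 69.8
```

Contact at TCP z≈186.6 with about 9 N of pressure, so the lid stands at roughly 0.064 rad. I'll start the stroke in 20 mm segments, checking the force after each.

```bash
cat > seg.py <<'E'
import sys,pickle; from h import *; from plant import arm
o=arm.observe(); P=pickle.load(open("seam.pkl","rb"))[1][:,:2]
L=np.r_[0,np.cumsum(np.linalg.norm(np.diff(P,axis=0),axis=1))]
at=lambda s:np.array([np.interp(s,L,P[:,i]) for i in(0,1)])
e=o["eef_pos"]; r=R.from_quat(o["ee_rot"])
ss=np.linspace(0,L[-1],2000); s0=ss[np.argmin([np.hypot(*(at(s)-e[:2])) for s in ss])]
err=at(s0)-e[:2]
F=o["force"][2]; th=.064; n=np.array([-np.sin(.28),np.cos(.28)])
dz=float(sys.argv[1]) if len(sys.argv)>1 else 0.
print("t",o["clock"],"s",s0.round(1),"of seam5",L[6].round(1),"err",err.round(1),"F",o["force"].round(1),"z",e[2].round(1),"tilt",r.as_matrix()[:,2].round(3))
for i in range(1,11):
    d=at(s0+2*i)-at(s0); w=[*(d+err*min(1,i/6)),th*(d@n)+dz*min(1,i/6)]
    print(list((r.inv().apply(w)/40).round(2)),end=", ")
E
python3 seg.py
```

```text
t 8.8333 s 1.2 of seam5 169.5 err [-1.   0.1] F [-2.2  0.3  7.8] z 186.6 tilt [ 0.001  0.    -1.   ]
[np.float64(-0.04), np.float64(-0.04), np.float64(0.0)], [np.float64(-0.07), np.float64(-0.07), np.float64(0.01)], [np.float64(-0.11), np.float64(-0.11), np.float64(0.01)], [np.float64(-0.14), np.float64(-0.14), np.float64(0.01)], [np.float64(-0.18), np.float64(-0.18), np.float64(0.01)], [np.float64(-0.22), np.float64(-0.21), np.float64(0.02)], [np.float64(-0.25), np.float64(-0.24), np.float64(0.02)], [np.float64(-0.29), np.float64(-0.27), np.float64(0.02)], [np.float64(-0.33), np.float64(-0.31), np.float64(0.03)], [np.float64(-0.37), np.float64(-0.34), np.float64(0.03)],
```

Emit:
play_rows([
  [[-0.03,-0.03,0.0,0,0,0],[-0.07,-0.07,0.01,0,0,0],[-0.11,-0.11,0.01,0,0,0],[-0.14,-0.14,0.01,0,0,0],[-0.18,-0.18,0.01,0,0,0],[-0.22,-0.21,0.02,0,0,0],[-0.25,-0.24,0.02,0,0,0],[-0.29,-0.27,0.02,0,0,0],[-0.33,-0.31,0.03,0,0,0],[-0.37,-0.34,0.03,0,0,0]],
])

```text
clock: 9.67
eef_pos: [536.7, 119.1, 185.7]
ee_rot: [0.491, 0.871, 0.003, 0.001]
force: [0.3, 6.0, 6.4]
width: 23.1
finger_force: 69.5
```

```bash
sed -i 's|print(list((r.inv().apply(w)/40).round(2)),end=", ")|print((r.inv().apply(w)/40).round(2).tolist(),end=", ")|' seg.py; python3 seg.py
```

```text
t 9.6667 s 18.9 of seam5 169.5 err [-1.2  0.2] F [0.3 6.  6.4] z 185.7 tilt [ 0.004  0.006 -1.   ]
[-0.04, -0.04, 0.0], [-0.07, -0.07, 0.01], [-0.11, -0.11, 0.01], [-0.14, -0.14, 0.01], [-0.18, -0.18, 0.01], [-0.21, -0.22, 0.02], [-0.25, -0.25, 0.02], [-0.29, -0.28, 0.02], [-0.33, -0.31, 0.02], [-0.36, -0.34, 0.03],
```

Emit:
play_rows([
  [[-0.04,-0.04,0.0,0,0,0],[-0.07,-0.07,0.01,0,0,0],[-0.11,-0.11,0.02,0,0,0],[-0.14,-0.14,0.02,0,0,0],[-0.18,-0.18,0.03,0,0,0],[-0.21,-0.22,0.03,0,0,0],[-0.25,-0.25,0.04,0,0,0],[-0.29,-0.28,0.04,0,0,0],[-0.33,-0.31,0.04,0,0,0],[-0.36,-0.34,0.04,0,0,0]],
])

```text
clock: 10.5
eef_pos: [532.7, 99.2, 184.2]
ee_rot: [0.491, 0.871, 0.003, 0.001]
force: [2.3, 5.4, 7.4]
width: 23.4
finger_force: 69.8
```

```bash
python3 seg.py
```

```text
t 10.5 s 39.1 of seam5 169.5 err [-0.2  0.1] F [2.3 5.4 7.4] z 184.2 tilt [ 0.005  0.004 -1.   ]
[-0.04, -0.03, 0.0], [-0.08, -0.07, 0.01], [-0.11, -0.1, 0.01], [-0.16, -0.12, 0.01], [-0.2, -0.15, 0.01], [-0.24, -0.17, 0.02], [-0.29, -0.19, 0.02], [-0.33, -0.22, 0.02], [-0.38, -0.24, 0.03], [-0.42, -0.26, 0.03],
```

Emit:
play_rows([
  [[-0.04,-0.03,0.0,0,0,0],[-0.08,-0.07,0.01,0,0,0],[-0.11,-0.1,0.01,0,0,0],[-0.16,-0.12,0.01,0,0,0],[-0.2,-0.15,0.02,0,0,0],[-0.24,-0.17,0.02,0,0,0],[-0.29,-0.19,0.02,0,0,0],[-0.33,-0.22,0.03,0,0,0],[-0.38,-0.24,0.03,0,0,0],[-0.42,-0.26,0.03,0,0,0]],
])

```text
clock: 11.33
eef_pos: [531.6, 80.0, 183.0]
ee_rot: [0.491, 0.871, 0.003, -0.0]
force: [0.4, 6.5, 9.3]
width: 23.1
finger_force: 70.0
```

```bash
python3 seg.py
```

```text
t 11.3333 s 58.5 of seam5 169.5 err [0.8 0. ] F [0.4 6.5 9.3] z 183.0 tilt [ 0.003  0.006 -1.   ]
[-0.05, -0.02, 0.0], [-0.09, -0.04, 0.01], [-0.14, -0.06, 0.01], [-0.18, -0.08, 0.01], [-0.23, -0.1, 0.01], [-0.28, -0.12, 0.02], [-0.32, -0.14, 0.02], [-0.36, -0.17, 0.02], [-0.41, -0.19, 0.03], [-0.46, -0.2, 0.03],
```

Emit:
play_rows([
  [[-0.05,-0.02,0.0,0,0,0],[-0.09,-0.04,0.01,0,0,0],[-0.14,-0.06,0.01,0,0,0],[-0.18,-0.08,0.01,0,0,0],[-0.23,-0.1,0.01,0,0,0],[-0.28,-0.12,0.02,0,0,0],[-0.32,-0.14,0.02,0,0,0],[-0.36,-0.17,0.02,0,0,0],[-0.41,-0.19,0.03,0,0,0],[-0.46,-0.2,0.03,0,0,0]],
])

```text
clock: 12.17
eef_pos: [533.7, 59.3, 181.3]
ee_rot: [0.491, 0.871, 0.002, -0.0]
force: [-1.3, 6.2, 9.9]
width: 23.6
finger_force: 69.8
```

```bash
python3 seg.py
```

```text
t 12.1667 s 79.2 of seam5 169.5 err [0.5 0.1] F [-1.3  6.2  9.9] z 181.3 tilt [ 0.002  0.004 -1.   ]
[-0.05, -0.01, 0.0], [-0.1, -0.02, 0.01], [-0.15, -0.03, 0.01], [-0.2, -0.05, 0.01], [-0.24, -0.06, 0.02], [-0.29, -0.07, 0.02], [-0.34, -0.08, 0.02], [-0.39, -0.09, 0.02], [-0.44, -0.11, 0.03], [-0.49, -0.12, 0.03],
```

Emit:
play_rows([
  [[-0.05,-0.01,0.0,0,0,0],[-0.1,-0.02,0.01,0,0,0],[-0.15,-0.03,0.01,0,0,0],[-0.2,-0.05,0.01,0,0,0],[-0.24,-0.06,0.02,0,0,0],[-0.29,-0.07,0.02,0,0,0],[-0.34,-0.08,0.02,0,0,0],[-0.39,-0.09,0.02,0,0,0],[-0.44,-0.11,0.03,0,0,0],[-0.49,-0.12,0.03,0,0,0]],
])

```text
clock: 13.0
eef_pos: [538.9, 41.0, 180.3]
ee_rot: [0.491, 0.871, 0.003, -0.001]
force: [-2.8, 7.0, 9.5]
width: 23.1
finger_force: 70.2
```

```bash
python3 seg.py
```

```text
t 13.0 s 98.3 of seam5 169.5 err [0.4 0.1] F [-2.8  7.   9.5] z 180.3 tilt [ 0.001  0.006 -1.   ]
[-0.05, -0.01, 0.0], [-0.1, -0.02, 0.01], [-0.15, -0.03, 0.01], [-0.2, -0.05, 0.01], [-0.24, -0.05, 0.01], [-0.3, -0.06, 0.02], [-0.35, -0.06, 0.02], [-0.4, -0.06, 0.02], [-0.45, -0.07, 0.03], [-0.49, -0.07, 0.03],
```

Emit:
play_rows([
  [[-0.05,-0.01,0.0,0,0,0],[-0.1,-0.02,0.01,0,0,0],[-0.15,-0.03,0.01,0,0,0],[-0.2,-0.05,0.01,0,0,0],[-0.24,-0.05,0.01,0,0,0],[-0.3,-0.06,0.02,0,0,0],[-0.35,-0.06,0.02,0,0,0],[-0.4,-0.06,0.02,0,0,0],[-0.45,-0.07,0.03,0,0,0],[-0.49,-0.07,0.03,0,0,0]],
])

```text
clock: 13.83
eef_pos: [545.5, 22.9, 178.9]
ee_rot: [0.491, 0.871, 0.002, -0.002]
force: [-5.0, 8.1, 11.6]
width: 23.3
finger_force: 70.4
```

```bash
python3 seg.py
```

```text
t 13.8333 s 117.4 of seam5 169.5 err [1.  0.5] F [-5.   8.1 11.6] z 178.9 tilt [-0.002  0.006 -1.   ]
[-0.05, 0.0, 0.0], [-0.1, 0.0, 0.01], [-0.15, 0.0, 0.01], [-0.2, 0.01, 0.01], [-0.25, 0.01, 0.01], [-0.3, 0.01, 0.02], [-0.35, 0.01, 0.02], [-0.4, 0.0, 0.02], [-0.45, -0.0, 0.03], [-0.5, -0.0, 0.03],
```

Emit:
play_rows([
  [[-0.05,0.0,0.0,0,0,0],[-0.1,0.0,0.0,0,0,0],[-0.15,0.0,0.0,0,0,0],[-0.2,0.01,0.01,0,0,0],[-0.25,0.01,0.01,0,0,0],[-0.3,0.01,0.01,0,0,0],[-0.35,0.01,0.01,0,0,0],[-0.4,0.0,0.02,0,0,0],[-0.45,0.0,0.02,0,0,0],[-0.5,0.0,0.02,0,0,0]],
])

```text
clock: 14.67
eef_pos: [555.7, 5.1, 177.6]
ee_rot: [0.491, 0.871, 0.001, -0.002]
force: [-4.5, 5.0, 8.6]
width: 23.1
finger_force: 70.0
```

```bash
python3 seg.py
```

```text
t 14.6667 s 137.9 of seam5 169.5 err [0.2 0.1] F [-4.5  5.   8.6] z 177.6 tilt [-0.002  0.004 -1.   ]
[-0.05, 0.01, 0.0], [-0.1, 0.01, 0.01], [-0.15, 0.02, 0.01], [-0.2, 0.03, 0.01], [-0.25, 0.04, 0.01], [-0.3, 0.05, 0.02], [-0.35, 0.05, 0.02], [-0.4, 0.06, 0.02], [-0.45, 0.07, 0.02], [-0.5, 0.08, 0.03],
```

Emit:
play_rows([
  [[-0.05,0.01,0.0,0,0,0],[-0.1,0.01,0.01,0,0,0],[-0.15,0.02,0.01,0,0,0],[-0.2,0.03,0.01,0,0,0],[-0.25,0.04,0.01,0,0,0],[-0.3,0.05,0.02,0,0,0],[-0.35,0.05,0.02,0,0,0],[-0.4,0.06,0.02,0,0,0],[-0.45,0.07,0.02,0,0,0],[-0.5,0.08,0.03,0,0,0]],
])

```text
clock: 15.5
eef_pos: [567.5, -10.4, 176.2]
ee_rot: [0.491, 0.871, 0.001, -0.003]
force: [-6.0, 6.7, 13.3]
width: 23.3
finger_force: 70.3
```

```bash
python3 seg.py
```

```text
t 15.5 s 157.3 of seam5 169.5 err [0.7 0.6] F [-6.   6.7 13.3] z 176.2 tilt [-0.005  0.004 -1.   ]
[-0.05, 0.01, 0.0], [-0.1, 0.02, 0.01], [-0.15, 0.03, 0.01], [-0.19, 0.05, 0.01], [-0.24, 0.06, 0.01], [-0.29, 0.07, 0.02], [-0.34, 0.08, 0.02], [-0.39, 0.08, 0.02], [-0.44, 0.09, 0.02], [-0.49, 0.1, 0.03],
```

Emit:
play_rows([
  [[-0.06,0.01,0.0,0,0,0],[-0.11,0.02,0.0,0,0,0],[-0.17,0.03,0.01,0,0,0],[-0.22,0.05,0.01,0,0,0],[-0.28,0.06,0.01,0,0,0],[-0.34,0.07,0.02,0,0,0],[-0.4,0.08,0.02,0,0,0],[-0.46,0.09,0.02,0,0,0],[-0.52,0.1,0.02,0,0,0],[-0.56,0.1,0.02,0,0,0]],
])

```text
clock: 16.33
eef_pos: [583.4, -28.5, 174.8]
ee_rot: [0.491, 0.871, 0.0, -0.002]
force: [-4.8, 4.8, 8.4]
width: 23.3
finger_force: 69.8
```

```bash
python3 - <<'E'
from h import *; from plant import arm
import pickle
o=arm.observe();units(o,[463.5,-330,208],31)
sm=pickle.load(open("seam.pkl","rb"))[1]
c=[]
for n in("scene","top"):
    d=arm.get_image(n); big=cv2.resize(d["frame"][:,:,::-1],None,fx=4,fy=4,interpolation=cv2.INTER_CUBIC)
    u,v=(proj(d,sm)[3]-[50,37]).astype(int); c.append(big[v*4:v*4+300,u*4:u*4+400])
cv2.imwrite("pics/done.png",np.hstack(c))
E
```

```text
t 16.33 pos [583.4 -28.5 174.8] y-ang 31.12 zaxis [-0.0037  0.0021 -1.    ] F [-4.85  4.75  8.42] w 23.3 q6 0.98
units [-4.9   -6.463 -0.835] rz 0.025
```

View pics/done.png

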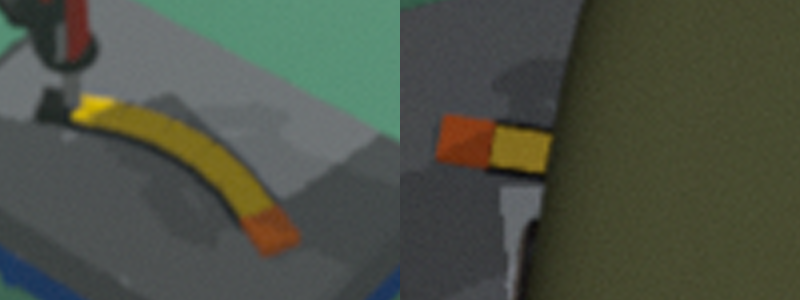

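The seam is now one smooth yellow band, flush with the orange pad at (272,232), with the tip on the black pad at (75,100). I'll lift and carry the stylus back.

Emit:
play_rows([
  [[0,0,-0.1,0,0,0],[0,0,-0.3,0,0,0],[0,0,-0.55,0,0,0],[-0.1,-0.13,-0.75,0,0,0],[-0.35,-0.46,-0.85,0,0,0],[-0.7,-0.92,-0.9,0,0,0],[-1.1,-1.45,-0.92,0,0,0],[-1.5,-1.98,-0.92,0,0,0],[-1.9,-2.5,-0.92,0,0,0],[-2.3,-3.03,-0.92,0,0,0]],
])

```text
clock: 17.27
eef_pos: [528.5, -172.4, 212.7]
ee_rot: [0.492, 0.871, -0.0, 0.001]
force: [0.8, -0.4, -1.4]
width: 22.9
finger_force: 68.8
```

Emit:
play_rows([
  [[-0.4,-0.53,0,0,0,0],[-0.8,-1.06,0,0,0,0],[-1.2,-1.58,0,0,0,0],[-1.6,-2.11,0,0,0,0],[-1.95,-2.57,0,0,0,0],[-2.25,-2.97,0,0,0,0],[-2.45,-3.24,0,0,0,0],[-2.57,-3.39,0,0,0,0],[-2.6,-3.43,0,0,0,0],[-2.6,-3.43,0,0,0,0]],
])

```text
clock: 18.1
eef_pos: [465.2, -330.7, 211.9]
ee_rot: [0.492, 0.871, 0.0, 0.0]
force: [-0.4, 0.4, -1.2]
width: 23.6
finger_force: 68.8
```

```bash
python3 - <<'E'
from h import *; from plant import arm
o=arm.observe();units(o,[463.5,-330,90],31.1)
c=[]
for n in("scene","top"):
    d=arm.get_image(n); fr=d["frame"][:,:,::-1]
    p=proj(d,[[463,-330,56]]);u,v=(p[0]-[50,40]).astype(int)
    big=cv2.resize(fr[v-17:v+58,u:u+100],(400,300),interpolation=cv2.INTER_CUBIC)
    z=R.from_quat(o["ee_rot"]).as_matrix()[:,2]
    for q,col in((o["eef_pos"]+81.3*z,(255,0,255)),([463.5,-330,56],(255,255,0))):
        t=(proj(d,q)[0]-[u,v-17])*4+2; cv2.circle(big,tuple(t.astype(int)),3,col,-1)
    c.append(big)
cv2.imwrite("pics/ret.png",np.hstack(c))
E
```

```text
t 18.1 pos [ 465.2 -330.7  211.9] y-ang 31.07 zaxis [ 2.e-04  2.e-04 -1.e+00] F [-0.39  0.38 -1.24] w 23.6 q6 0.41
units [ 0.037 -0.029  3.047] rz -0.005
```

View pics/ret.png

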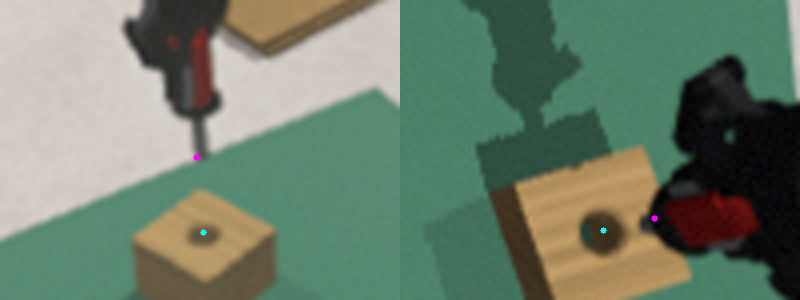

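The hole is where expected, at (204,234) in the scene crop and (603,231) in the top crop. The tip looks a few mm off the TCP axis, so I'll take a closer look.

```bash
python3 - <<'E'
from h import *; from plant import arm
o=arm.observe(); rows=[]
for n,g in(("scene",(40,-14)),("top",(40,-4))):
    ds=[arm.get_image(n) for _ in range(3)]; d=ds[0]
    fr=np.mean([x["frame"].astype(float) for x in ds],0).astype(np.uint8)[:,:,::-1]
    z=R.from_quat(o["ee_rot"]).as_matrix()[:,2]
    t=proj(d,o["eef_pos"]+75.3*z)[0]; u,v=(t-[20,14]).astype(int); k=10
    big=cv2.resize(fr[v-8:v+22,u:u+40],None,fx=k,fy=k,interpolation=cv2.INTER_CUBIC); big=np.clip(big*1.6,0,255).astype(np.uint8); raw=big.copy()
    for a in(31.3,75.3,81.3):
        q=(proj(d,o["eef_pos"]+a*z)[0]-[u,v-8]+.5)*k; cv2.circle(big,tuple(q.astype(int)),4,(255,0,255),-1)
    print(n,"crop origin",u,v-8,"ball pred",t); rows.append(np.hstack([raw,big]))
cv2.imwrite("pics/tip.png",np.vstack(rows))
E
```

```text
scene crop origin 223 81 ball pred [243.51475453 103.47191876]
top crop origin 413 235 ball pred [433.65080733 257.8366033 ]
```

View pics/tip.png

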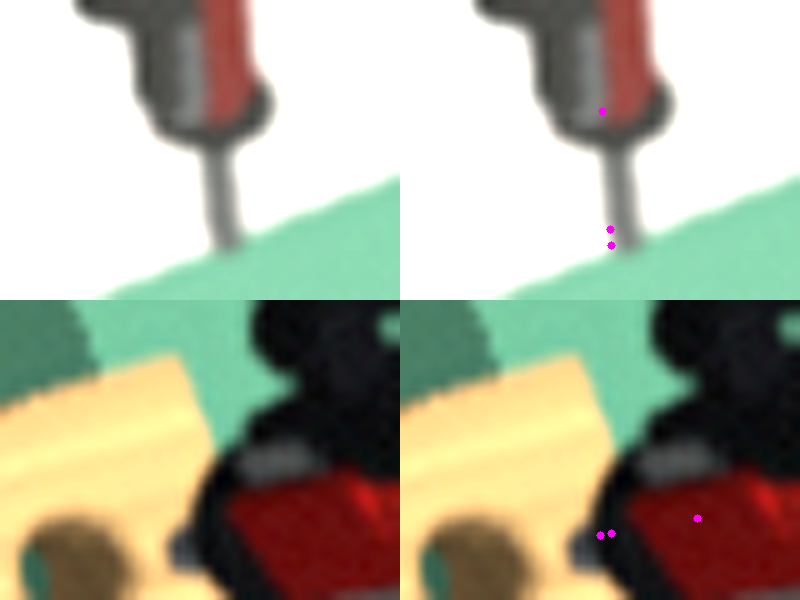

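```bash
python3 - <<'E'
from h import *; from plant import arm
import pickle
ds=pickle.load(open("d0.pkl","rb")); o=arm.observe(); print(o["eef_pos"],o["clock"])
d=ds[0];u,v=(proj(d,[[463,-330,56]])[0]-[50,40]).astype(int)
hs=np.array([u+204/4-.4,v-17+236/4-.4]); ht=np.array([420.5,261.0])
bs=np.array([245.3,103.4]); bt=np.array([432.2,259.3])
print("hole s,t",onz(ds[0],[hs],56),onz(ds[1],[ht],56),tri(ds,[hs,ht]))
zb=o["eef_pos"][2]-75.3
print("ball s,t",onz(ds[0],[bs],zb),onz(ds[1],[bt],zb),tri(ds,[bs,bt]))
E
```

```text
[ 465.48661399 -329.9557451   211.72765272] 18.5
hole s,t [[ 465.21078829 -325.53962083   56.        ]] [[ 463.5206783 -330.5725205   56.       ]] [ 463.0410633  -331.51643183   51.21869384]
ball s,t [[ 460.8609948  -327.01502891  136.42765272]] [[ 462.46094188 -326.44241437  136.42765272]] [ 462.08984282 -325.5080879   138.0787201 ]
```

Ball at about (462, -326.5) and hole at about (463.7, -330), so I'll shift by about 3.5 mm and then descend.

Emit:
play_rows([
  [[-0.05,0,0.1,0,0,0],[-0.09,0,0.35,0,0,0],[-0.09,0,0.7,0,0,0],[-0.09,0,1.05,0,0,0],[-0.09,0,1.35,0,0,0],[-0.09,0,1.6,0,0,0],[-0.09,0,1.78,0,0,0],[-0.09,0,1.88,0,0,0],[-0.09,0,1.96,0,0,0],[-0.09,0,2.02,0,0,0]],
])

```text
clock: 19.33
eef_pos: [467.3, -333.7, 130.8]
ee_rot: [0.492, 0.871, -0.0, 0.0]
force: [0.2, 0.5, -1.0]
width: 23.3
finger_force: 68.8
```

Emit:
play_rows([
  [[0,0,0.08,0,0,0],[0,0,0.2,0,0,0],[0,0,0.32,0,0,0],[0,0,0.44,0,0,0],[0,0,0.56,0,0,0],[0,0,0.68,0,0,0],[0,0,0.8,0,0,0],[0,0,0.9,0,0,0],[0,0,0.96,0,0,0],[0,0,0.98,0,0,0]],
])

```text
clock: 20.17
eef_pos: [466.8, -333.4, 91.1]
ee_rot: [0.492, 0.871, 0.0, -0.0]
force: [0.3, 0.3, -1.5]
width: 23.6
finger_force: 68.8
```

Emit:
play_rows([
  [[0,0,0.01,0,0,0],[0,0,0.02,0,0,0],[0,0,0.03,0,0,0],[0,0,0.04,0,0,0],[0,0,0.05,0,0,0],[0,0,0.06,0,0,0],[0,0,0.07,0,0,0],[0,0,0.08,0,0,0],[0,0,0.09,0,0,0],[0,0,0.09,0,0,0]],
])

```text
clock: 21.0
eef_pos: [467.0, -333.6, 88.0]
ee_rot: [0.492, 0.871, 0.0, -0.0]
force: [-0.2, 0.3, -1.8]
width: 23.3
finger_force: 68.8
```

Emit:
play_rows([
  [[0,0,0.01,0,0,0],[0,0,0.02,0,0,0],[0,0,0.03,0,0,0],[0,0,0.04,0,0,0],[0,0,0.04,0,0,0],[0,0,0.04,0,0,0],[0,0,0.04,0,0,0],[0,0,0.04,0,0,0],[0,0,0.04,0,0,0],[0,0,0.04,0,0,0]],
])

```text
clock: 21.83
eef_pos: [467.1, -333.6, 87.6]
ee_rot: [0.492, 0.871, -0.0, 0.0]
force: [-2.6, 1.1, 6.3]
width: 23.1
finger_force: 69.7
```

The collar is resting on the stand with 6 N of pressure. I'll release and withdraw.

Emit:
play_rows([
  [[0,0,-0.01,0,0,0],[0,0,-0.01,0,0,0],[0,0,-0.01,0,0,0],[0,0,-0.01,0,0,0],[0,0,-0.01,0,0,0],[0,0,-0.01,0,0,0],[0,0,-0.01,0,0,0],[0,0,-0.01,0,0,0],[0,0,-0.01,0,0,0],[0,0,-0.01,0,0,0]],
], grip=1)

```text
clock: 22.67
eef_pos: [467.1, -333.6, 86.9]
ee_rot: [0.492, 0.871, -0.0, -0.0]
force: [-0.7, 0.6, 0.8]
width: 85.1
finger_force: 0.0
```

Emit:
play_rows([
  [[0,0,-0.1,0,0,0],[0,0,-0.3,0,0,0],[0,0,-0.6,0,0,0],[0,0,-1.0,0,0,0],[0,0,-1.5,0,0,0],[0,0,-2.0,0,0,0],[0,0,-2.5,0,0,0],[0,0,-3.0,0,0,0],[0,0,-3.4,0,0,0],[0,0,-3.6,0,0,0]],
])

```text
clock: 23.5
eef_pos: [468.1, -334.3, 234.3]
ee_rot: [0.492, 0.871, -0.0, 0.002]
force: [0.8, 0.5, 0.0]
width: 85.8
finger_force: 0.0
```

```bash
python3 - <<'E'
from h import *; from plant import arm
o=arm.observe();print(o["eef_pos"],o["width"],o["force"])
a=arm.get_image("scene")["frame"][:,:,::-1];b=arm.get_image("top")["frame"][:,:,::-1]
f=lambda im,u,v,w,h:cv2.resize(im[v:v+h,u:u+w],(400,300),interpolation=cv2.INTER_CUBIC)
cv2.imwrite("pics/final.png",np.vstack([np.hstack([f(a,245,170,100,75),f(b,200,180,120,90)]),np.hstack([f(a,195,71,100,75),f(b,380,222,100,75)])]))
E
```

```text
[ 468.07760814 -334.31292588  234.25352922] 85.7924120017706 [0.78405614 0.4683412  0.01074243]
```

View pics/final.png

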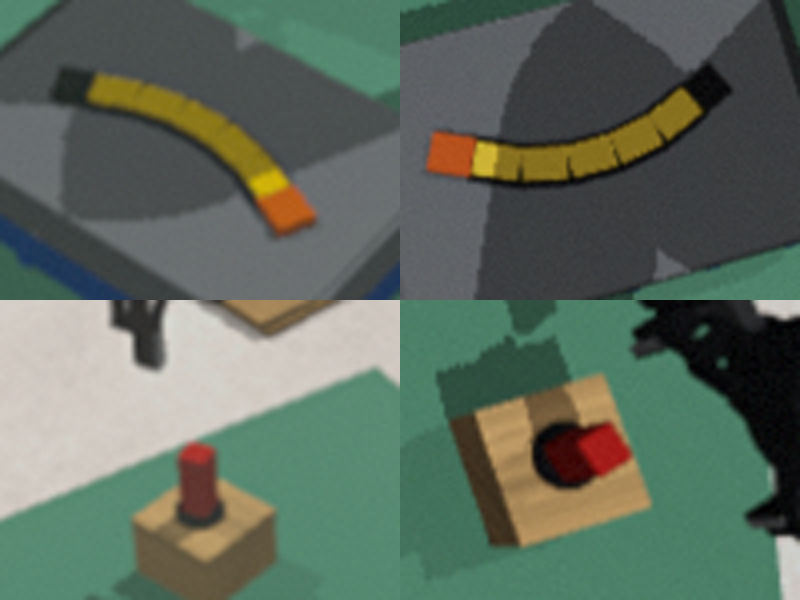

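The final views show all five tabs flush, the stylus upright in its stand with the collar seated at (200,510), and the gripper clear. I'll hand the job in.

```bash
python3 -c "
from plant import arm
print(arm.sign_off())"
```

```text
the job is handed in; nothing more can be done
None
```

I drew the stylus along the seam in one stroke, the final camera views show all five tabs flush, and the stylus is back upright in its stand; I handed the job in at about 24 s (limit 70 s), with no verdict shown.

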